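Pack the top mounting base and block it in

TASK

Three bare-aluminium mounting bases lie in an overlapping pile: take only the top one, lifting it clear without dragging or turning the two under it, and lay it (do not drop it) squarely on the raised bed of the orange-yellow transit case, its long side running from the front of the case to the hinge. Then put the two wooden packing blocks, bevelled ends down, fully into the leftover gaps on either side of it, each in the gap that it fits, so that the base cannot shift, and close the lid fully. Leave the oil bottle, the objective and the dish standing where they are.

Things in the scene. Friction and masses are not known exactly. Their poses are not given: they have to be found in the camera images.
- plate_c: top one of three identical slotted mounting bases of bare aluminium in an overlapping pile: 76 (x) x 50 (y) x 12 mm, about 0.12 kg, slot along x; origin at the centre of its underside, z up. All lie flat, each shifted 8 to 22 mm and turned on the one below. Grip it across its 50 mm width; only its own 12 mm of thickness is clear of the base beneath
- plate_b: middle base of the pile, same shape, origin and axes, 12 mm up; must stay where it lies. Left of and behind the pile a beige cable slopes from the table up to 90 mm at the big white housing: lift about 100 mm before carrying over it
- plate_a: lowest base of the pile, same shape, origin and axes, flat on the table; must stay where it lies
- plate_b_end (a point): middle of the +x short side of plate_b: (38, 0, 6) mm in its frame
- plate_a_end (a point): middle of the +x short side of plate_a: (38, 0, 6) mm in its frame
- case: orange-yellow plastic transit case, black liner, open, fixed; 94 (x) x 172 (y) mm, 54 high when shut. Origin: centre of underside; x from front to hinge, y left, z up. Rim of the lower half 32 mm up. Inside 82 mm along x (3 mm spare at each end of the base; above z 25 the end walls slope out to 87). Nothing in it rises over the rim; at its left (+y) end is a pocket with two packed posts
- bed (a point): centre of the top of the raised bed for the base: case (0, -19, 20) mm, axes as the case; the bed is 82 (x) x 50 (y) mm, as wide as the base, whose top then lies level with the rim. The two gaps lie directly beside it: wide to its right (-y), narrow to its left (+y)
- wide_gap (a point): centre of the floor of the wide gap between the right outer wall (4 mm thick) and the bed: 38 mm (y) x 82 mm (x), 24 mm deep below the rim; case (0, -63, 8) mm, axes as the case
- narrow_gap (a point): centre of the floor of the narrow gap between the bed and a 4 mm divider (30 mm high): 28 mm (y) x 82 mm (x), 24 mm deep below the rim; case (0, 20, 8) mm, axes as the case
- block_narrow: light wooden packing block standing on the table, 70 (x) x 25 (y) x 40 mm high, about 0.05 kg; origin at the centre of its underside, z up; its lowest 7 mm taper inward by 4 mm on all sides. It goes into the narrow gap with its length along the case's x and stands 16 mm proud of the rim, so it can be held by the top of its 25 mm width until it is down
- block_wide: the same, 70 (x) x 35 (y) x 40 mm high, about 0.06 kg; fits the wide gap only
- lid (a joint): lid angle: 0 shut, 2.0 fully open (starts 1.7 to 1.95, leaning back). Stiff: stays where it is left, takes 1 to 4 N at its front edge. A tray 94 mm from hinge to front edge, 172 wide, 22 deep; push it over from behind with the closed fingers and press it down. When shut it clears seated blocks and base by 2 mm
- lid_hinge (a point): middle of the hinge axis (along the case's y): case (49.5, 0, 32) mm. At lid angle t a lid point d before and h above the axis when shut lies at case x = 49.5 - d cos t + h sin t, z = 32 + d sin t + h cos t; outer face: h = 22, d = 3 to 97 mm
- lid_tab (a point): top of the black pull tab (14 x 44 x 6 mm) at the middle of the lid's front edge: d = 105, h = 7.5 mm
- oil: brown dropper bottle, 28 mm across, 75 high, standing inside the loop of the beige cable, beyond the blocks; origin under its centre, z up; leave it alone
- lens: silver microscope objective, 28 mm across, 45 high, standing right of the pile; origin under its centre, z up; leave it alone
- dish: small dish with a red lid, 35 mm across, 12 high, right of the pile; origin under its centre; leave it alone
Not all that is in view belongs to the job. What is shaped like the block_narrow but red is not meant.

How it is judged:
On the way, in this order (a step that is already met when the one before it is completed fails the run):
1. the top base is lifted clear of the pile, at least 25 mm above where it lay (height (world z) of plate_c above 0.049 m), for 0.1 s.
2. the base lies squarely on the raised bed, let go (x of plate_c in the frame of bed between -0.006 and 0.006 m and y of plate_c in the frame of bed between -0.006 and 0.006 m and z of plate_c in the frame of bed between -0.003 and 0.003 m and angle between the x axis of plate_c and the x axis of case, either way round below 0.1 rad and contact force between the fingers and plate_c below 0.1 N), for 0.2 s.
3. both blocks are fully down, each in its own gap, and let go (x of plate_c in the frame of bed between -0.006 and 0.006 m and y of plate_c in the frame of bed between -0.006 and 0.006 m and z of plate_c in the frame of bed between -0.003 and 0.003 m and angle between the x axis of plate_c and the x axis of case, either way round below 0.1 rad and x of block_narrow in the frame of narrow_gap between -0.009 and 0.009 m and y of block_narrow in the frame of narrow_gap between -0.006 and 0.006 m and z of block_narrow in the frame of narrow_gap between -0.003 and 0.003 m and angle between each of block_narrow, block_wide's own z axis and vertical below 0.1 rad and x of block_wide in the frame of wide_gap between -0.009 and 0.009 m and y of block_wide in the frame of wide_gap between -0.006 and 0.006 m and z of block_wide in the frame of wide_gap between -0.003 and 0.003 m and contact force between the fingers and block_narrow below 0.1 N and contact force between the fingers and block_wide below 0.1 N), for 0.2 s.
4. the lid is shut (value of joint lid below 0.03 rad), for 0.1 s.
At the end, for the whole second after the job is handed in: Base on the bed: centre within 6 mm, flat, within 0.1 rad of the case; narrow block on the narrow gap's floor, wide block on the wide one's (9 mm along, 6 mm across, 3 mm up, tilt under 0.1 rad); all at rest; lid below 0.03 rad; lower bases within 8 mm of their start (x of plate_c in the frame of bed between -0.006 and 0.006 m and y of plate_c in the frame of bed between -0.006 and 0.006 m and z of plate_c in the frame of bed between -0.003 and 0.003 m and angle between the x axis of plate_c and the x axis of case, either way round below 0.1 rad and x of block_narrow in the frame of narrow_gap between -0.009 and 0.009 m and y of block_narrow in the frame of narrow_gap between -0.006 and 0.006 m and z of block_narrow in the frame of narrow_gap between -0.003 and 0.003 m and angle between each of block_narrow, block_wide's own z axis and vertical below 0.1 rad and x of block_wide in the frame of wide_gap between -0.009 and 0.009 m and y of block_wide in the frame of wide_gap between -0.006 and 0.006 m and z of block_wide in the frame of wide_gap between -0.003 and 0.003 m and linear speed of each of plate_c, block_narrow, block_wide below 0.02 m/s and value of joint lid below 0.03 rad and not (distance of any of plate_a, plate_a_end, plate_b, plate_b_end from where it was at the start of the episode above 0.008 m)); the robot touches nothing.
It fails at once if one of the two lower bases is dragged or turned: its centre or its end moved by more than 8 mm (distance of any of plate_a, plate_a_end, plate_b, plate_b_end from where it was at the start of the episode above 0.008 m).
It fails at once if the base is dropped or flung: it moves faster than 0.7 m/s out of the fingers (linear speed of plate_c above 0.7 m/s and contact force between the fingers and plate_c below 0.05 N).
It fails at once if the oil bottle, the objective or the dish is moved by more than 20 mm or tipped (distance of any of oil, lens, dish from where it was at the start of the episode above 0.02 m or angle between any of oil, lens's own z axis and vertical above 0.4 rad).
It also fails if it takes over 72 s, if anything falls off the work surface, if the arm or the gripper's body presses on something with over 40 N, if the wrist force passes 120 N, or if a joint passes its speed limit or range.

ROBOT

A 7-joint arm with a two-finger parallel gripper is mounted at the origin on a cart in front of the work surface, level with it; the furniture and walls round the work are solid. World frame = base frame: x ahead of the robot, y to its left, z up, the work surface at z = 0. Lengths are in m, angles in rad, forces in N, time in s.
With the tool pointing down it reaches from about 0.425 to 0.875 m from the base axis. Payload 4.7 kg.
Tool frame: the origin (TCP) lies midway between the tips of the shut fingers; the grasp point (between the pads) lies 19 mm behind it; z points along the fingers, y is the line along which they close (so a half turn about z gives the same grasp; the last joint's range is limited). The gripper opens to 87 mm and grips with 3 to 60 N. Pads are 19 mm wide; open, the fingers measure 117 mm over their backs; the gripper's body (75 mm by 190 mm) begins 51 mm behind the grasp point.
Start: joints at [-1.317, 0.321, -0.07, 1.45, 0.023, 1.371, -0.057], TCP at [0.154, 0.631, 0.223] pointing down, gripper open.
Joint ranges: [-2.86, 2.86], [-0.3, 2.09], [-1.38, 1.24], [0.06, 2.45], [-1.56, 4.7], [0.09, 2.05], [-2.69, 2.69]. Speed limits (rad/s): [2.57, 2.57, 3.14, 3.14, 3.14, 3.14, 3.14].

INTERFACE

Orientations are given as a rotation vector (axis times angle).
In Python, from bench import ctrl, get_image, calibration gives the robot as it stands.
- The arm moves only by the tool apply_moves, never from a script. Its arguments are lists of equal length, an entry for each row: "dp": the shift along the tool's x, y, z in m, a list of three; "twist": the turn, a rotation vector about the tool's x, y, z in rad, a list of three; "fingers": the closure, from 0 (fully open) to 1 (shut). In form: {"dp": [[dx, dy, dz], ...], "twist": [[ax, ay, az], ...], "fingers": [fingers, ...]}. A call has 1 to 10 rows; each row shifts and turns the commanded pose from where the row before left it, along the tool's axes as they then stand; what a row does not reach is not made up. A row lasts 1/10 s, in which the tool goes at most 50 mm and 8.59 degrees, less where a joint would pass 70% of its speed; a pose out of reach is approached as far as the arm can. A call is refused whole if a number of a shift passes 0.05 or a number of a turn 0.15, either way. A call with a gripper value outside its range is refused whole. The fingers move at their own pace and stop on an object; "newtons" is the grip in N (left out, the last holds). Time passes only in rows, so rows that do not move let the fingers close. It gives the time, the measured TCP pose, the force, the opening and the grip force at its end, in the units of the state.
- ctrl.get_state(): the state, without advancing time (a new reading comes with each control period).
- get_image(name): name is "scene" or "top" or "wrist"; returns the picture (420x560x3 uint8, red, green, blue); there is no depth.
- calibration(name): a dict with "fx", "fy", "cx", "cy" (pixels), "eye" and "attitude" of the camera in the world; the wrist camera has in their place "hand_eye" (4x4, takes a point from camera to tool coordinates, whose origin is the TCP and whose axes are the flange's). Camera axes: x right, y up, looking along -z (the intrinsics and any distortion apply to the point x, -y, -z); pixel columns grow to the right and rows downward; lengths in m; the calibration is good to about 2 mm. A picture is of the moment at which its call begins: read the wrist's pose just before it. calibration takes no time and is no camera call.
- ctrl.close_job(): hands the job in; it is judged then, once.
The state is a dict: "time": time; "joint_positions": joint angles; "qd": joint speeds; "joint_torque": joint torques, N m; "position": TCP position; "tool_rot": TCP orientation; "ft_force": force on the tool from outside, world axes, zero at the start; "torque": the same for the moment, N m; "grip_width": opening from 0.0 (shut) to 1.0 (fully open); "grip_force": force on a finger pad.
Only numpy, scipy, OpenCV 4.12 (cv2) and the standard library are available. Lean on these libraries where they do the work, as an engineer would, in place of code of your own. Each camera call takes 0.05 s, during which the arm holds its last target. There are 200 camera calls.

## Working session

There is one attempt and no reset: what is moved stays moved. The work goes in short steps, Python scripts to look and compute and a tool call to move; the robot and the scene stay as the last step left them, time stands still between calls to the robot, and variables do not carry over. Pictures are saved under pics/ and viewed, at most 10 in all, crops included, and the job is handed in when it is done.

Besides the shell and the picture viewer there is one more tool, called after "Emit:" as name(argument=value, ...) on one line, values as JSON. apply_moves: Moves the arm, as the interface text tells. Its arguments: {"type":"object","properties":{"dp":{"type":"array"},"twist":{"type":"array"},"fingers":{"type":"array"},"newtons":{"type":"number"}},"required":["dp","twist","fingers"]}

```bash
mkdir -p pics; ls; python3 - <<'E'
from bench import ctrl,get_image,calibration
import cv2,numpy as np
np.set_printoptions(precision=4,suppress=True)
s=ctrl.get_state();print(s)
for n in("scene","top","wrist"):
    im=get_image(n);cv2.imwrite(f"pics/{n}0.png",im[...,::-1]);print(n,calibration(n))
a=cv2.imread("pics/scene0.png");b=cv2.imread("pics/top0.png")
E
```

```text
pics
{'time': 0.0, 'joint_positions': array([-1.3169,  0.3218, -0.0701,  1.4517,  0.0226,  1.3708, -0.0569]), 'qd': array([ 0.0008, -0.    , -0.0006,  0.0014, -0.0012,  0.0002, -0.0006]), 'joint_torque': array([ -0.0004, -49.1293,  -0.404 , -31.2529,  -0.0638,   0.0442,
         0.0002]), 'position': array([0.1543, 0.6309, 0.2215]), 'tool_rot': array([-0.3757, -3.1189,  0.003 ]), 'ft_force': array([ 0.1199,  0.4896, -0.3319]), 'torque': array([ 0.0331, -0.0181,  0.0211]), 'grip_force': 0.0, 'grip_width': 0.9989880641623443}
scene {'fx': 528.8036315564369, 'fy': 528.8036315564369, 'cx': 270.60214930703063, 'cy': 210.87567116726117, 'eye': array([-0.2451, -0.6737,  0.8385]), 'attitude': array([ 0.8339, -0.3912, -0.8565])}
top {'fx': 468.92237517461024, 'fy': 468.92237517461024, 'cx': 278.5359735015442, 'cy': 212.34782968903556, 'eye': array([ 0.3403, -0.0778,  1.2728]), 'attitude': array([ 0.1058, -0.1012, -1.5757])}
wrist {'fx': 371.9668630513611, 'fy': 371.9668630513611, 'cx': 275.0827821431488, 'cy': 209.78517785534265, 'hand_eye': array([[-0.0009,  0.9661,  0.258 ,  0.0702],
       [ 1.    ,  0.001 , -0.0001,  0.0002],
       [-0.0004,  0.258 , -0.9661, -0.1626],
       [ 0.    ,  0.    ,  0.    ,  1.    ]])}
```

View pics/top0.png

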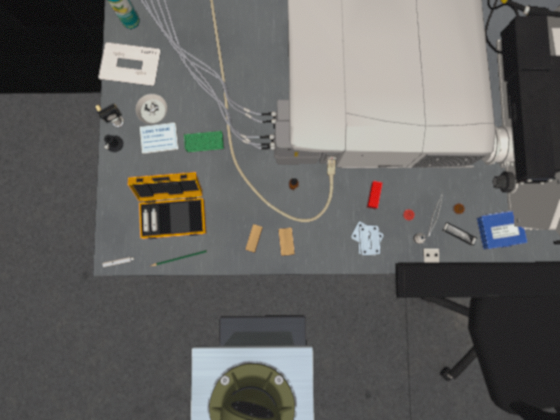

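View pics/scene0.png

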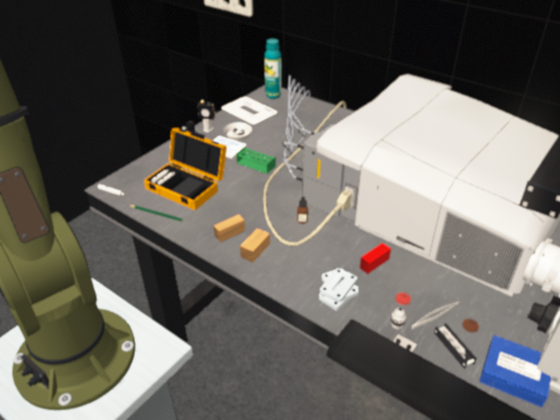

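The top view shows the case at (171,217), with its lid open toward the hinge. Two wooden blocks are at (254,238) and (286,241), and the left one looks narrower. The plate pile is at (368,238), and the red decoy block at (375,195) is not wanted. The oil bottle is at (293,184), the dish at (408,214) and the lens at (420,238). The scene view agrees.

Next I'll work out rough world positions, to see where to put the wrist camera.

```bash
cat > h.py <<'E'
from bench import ctrl,get_image,calibration
import cv2,numpy as np
from scipy.spatial.transform import Rotation as R
np.set_printoptions(precision=4,suppress=True)
def cam(name,s=None):
    c=calibration(name)
    if name=="wrist":
        s=s or ctrl.get_state();H=np.array(c["hand_eye"]);Rt=R.from_rotvec(s["tool_rot"]).as_matrix()
        return c,Rt@H[:3,:3],Rt@H[:3,3]+s["position"]
    return c,R.from_rotvec(c["attitude"]).as_matrix(),np.array(c["eye"])
def ray(C,px,z):
    c,A,e=C;px=np.atleast_2d(np.array(px,float))
    d=np.c_[(px[:,0]-c["cx"])/c["fx"],-(px[:,1]-c["cy"])/c["fy"],-np.ones(len(px))]@A.T
    return e+d*((z-e[2])/d[:,2])[:,None]
def proj(C,P):
    c,A,e=C;q=(np.atleast_2d(P)-e)@A
    return np.c_[c["cx"]-c["fx"]*q[:,0]/q[:,2],c["cy"]+c["fy"]*q[:,1]/q[:,2]]
def to(P,yaw=None,s=None):
    "tool-frame shift to world TCP P, and current yaw of tool y axis"
    s=s or ctrl.get_state();M=R.from_rotvec(s["tool_rot"]).as_matrix()
    print("t",round(s["time"],2),"pos",s["position"],"x",M[:,0],"y",M[:,1],"z",M[:,2])
    print("dp",M.T@(np.array(P)-s["position"]))
    if yaw is not None:  # wanted heading of tool y axis (mod pi), tool down
        d=[]
        for k in (0,np.pi):
            y=np.array([np.cos(yaw+k),np.sin(yaw+k),0]);z=np.array([0,0,-1.]);W=np.c_[np.cross(y,z),y,z]
            d.append(R.from_matrix(M.T@W).as_rotvec())
        print("twist",min(d,key=np.linalg.norm),"q7",s["joint_positions"][6])
E
python3 - <<'E'
from h import *
C=cam("top");S=cam("scene")
for n,p,z in [("pile",(368,238),.036),("bl",(254,238),.04),("br",(286,241),.04),("case",(171,217),.032),("oil",(293,184),.075),("red",(375,195),.04),("dish",(408,214),.012),("lens",(420,238),.045)]:
    P=ray(C,p,z)[0];print(n,P,proj(S,P)[0])
s=ctrl.get_state();to([.5,.0,.35])
E
```

```text
pile [ 0.434  -0.3104  0.036 ] [339.1413 280.7928]
bl [ 0.4359 -0.0097  0.04  ] [230.0636 222.7415]
br [ 0.4274 -0.0939  0.04  ] [255.7114 239.1109]
case [0.4943 0.2122 0.032 ] [181.144 180.859]
oil [ 0.5729 -0.113   0.075 ] [300.2431 198.2129]
red [ 0.5482 -0.332   0.04  ] [375.7246 253.1176]
dish [ 0.5001 -0.4253  0.012 ] [402.8423 294.5136]
lens [ 0.4323 -0.4449  0.045 ] [398.3372 308.6031]
t 0.15 pos [0.1543 0.631  0.2217] x [-0.9714  0.2375 -0.0001] y [ 0.2375  0.9714 -0.0014] z [-0.0003 -0.0014 -1.    ]
dp [-0.4856 -0.5311 -0.1275]
```

Emit:
apply_moves(dp=[[-0.036,-0.033,0],[-0.036,-0.033,0],[-0.036,-0.033,0],[-0.036,-0.033,0],[-0.036,-0.033,0],[-0.036,-0.033,0],[-0.036,-0.033,0],[-0.036,-0.033,0],[-0.036,-0.033,0],[-0.036,-0.033,0]], twist=[[0,0,0],[0,0,0],[0,0,0],[0,0,0],[0,0,0],[0,0,0],[0,0,0],[0,0,0],[0,0,0],[0,0,0]], fingers=[0,0,0,0,0,0,0,0,0,0])

```text
time: 1.15
position: [0.4264, 0.2235, 0.2226]
tool_rot: [0.376, 3.119, 0.001]
ft_force: [1.3, -0.1, -0.1]
grip_width: 1.002
grip_force: 0.0
```

Emit:
apply_moves(dp=[[-0.036,-0.033,0],[-0.02,-0.02,0],[0,0,0],[0,0,0],[0,0,0]], twist=[[0,0,0],[0,0,0],[0,0,-0.12],[0,0,-0.12],[0,0,0]], fingers=[0,0,0,0,0])

```text
time: 1.65
position: [0.4675, 0.1602, 0.2223]
tool_rot: [-0.0, -3.141, 0.0]
ft_force: [0.6, -0.2, -0.1]
grip_width: 1.003
grip_force: 0.0
```

```bash
python3 - <<'E'
from h import *
s=ctrl.get_state();im=get_image("wrist");cv2.imwrite("pics/case.png",im[...,::-1])
np.save("s_case.npy",np.r_[s["position"],s["tool_rot"]]);to([.46,-.04,.22],np.pi/2,s)
E
```

```text
t 1.65 pos [0.4675 0.1602 0.2223] x [-1.      0.0001  0.0004] y [ 0.0001  1.     -0.0001] z [-0.0004 -0.0001 -1.    ]
dp [ 0.0074 -0.2002  0.0023]
twist [-0.0001 -0.0004 -0.0001] q7 1.1811560548070454
```

View pics/case.png

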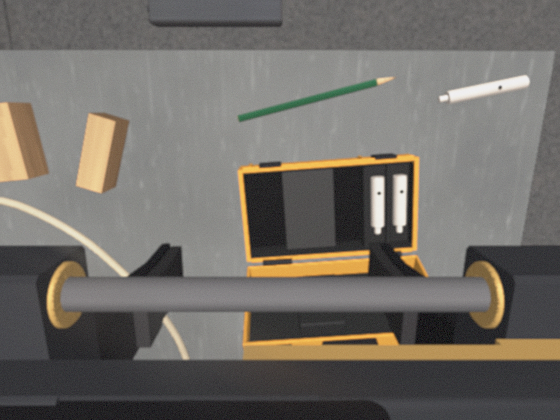

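The view is upside down, with the robot side at the top and -y on the left. It shows the case rim at (241,170)-(417,157)-(420,250)-(247,260). The grey bed is at (285-335,170-250), with the wide gap on its left, and the narrow gap, posts and divider on its right. The narrow block is at (102,150) and the wide block at (18,142).

I'll extract the case axes from the inner rim and the bed, and move the camera over the blocks.

```bash
python3 - <<'E'
from h import *
a=np.load("s_case.npy");C=cam("wrist",dict(position=a[:3],tool_rot=a[3:]))
im=cv2.imread("pics/case.png");g=im.max(2).astype(float)
hsv=cv2.cvtColor(im,cv2.COLOR_BGR2HSV);O=(hsv[...,0]>8)&(hsv[...,0]<30)&(hsv[...,1]>150)&(hsv[...,2]>120)
def fit(p):
    p=np.array(p,float);v=cv2.fitLine(p[:,:2].astype(np.float32),cv2.DIST_HUBER,0,.01,.01).ravel();return v,np.degrees(np.arctan2(v[1],v[0]))
# front wall inner/outer edge, by column
def runs(x): 
    d=np.flatnonzero(np.diff(np.r_[0,x.astype(int),0]));return d.reshape(-1,2)
F=[];Fo=[];
for u in list(range(290,365,3)):
    r=runs(O[150:200,u])
    if len(r): Fo.append((u,150+r[0,0]-.5));F.append((u,150+r[0,1]-.5))
L=[];Lo=[];Rr=[];Ro=[]
for v in range(185,240,3):
    r=runs(O[v,225:300])
    if len(r): Lo.append((225+r[0,0]-.5,v));L.append((225+r[0,1]-.5,v))
    r=runs(O[v,390:440])
    if len(r): Rr.append((390+r[-1,0]-.5,v));Ro.append((390+r[-1,1]-.5,v))
for n,p,z in[("frontin",F,.032),("frontout",Fo,.032),("Lin",L,.032),("Lout",Lo,.032),("Rin",Rr,.032),("Rout",Ro,.032)]:
    v,_=fit(ray(C,p,z));print(n,len(p),"dir",np.degrees(np.arctan2(v[1],v[0])),"pt",v[2:])
for v in (190,210,230): print(v,g[v,240:425:1].astype(int)[40:160:2])
print("col",g[160:270,310].astype(int))
E
```

```text
frontin 25 dir -86.14784 pt [0.4497 0.2077]
frontout 25 dir -85.82506 pt [0.4429 0.2069]
Lin 19 dir 4.2251477 pt [0.4982 0.1328]
Lout 19 dir 4.357011 pt [0.4958 0.1283]
Rin 19 dir 3.9825294 pt [0.496  0.2952]
Rout 19 dir 3.5311296 pt [0.4899 0.2991]
190 [ 38  49  83  84  83  81  85  84  80  85  79  79  82  80  84  87  82  82
  81  81  85  86  79  82  87  86  77  45  40  31  41  38  36  39  40  33
  43  39  44  38  36  32  57  57  54 102 185 227 239 238 239 235 146  49
  59  58  92 170 220 235]
210 [ 42  30  66  80  81  82  82  84  83  82  78  83  82  84  85  82  84  83
  83  85  82  77  84  82  81  79  80  57  38  32  29  39  38  35  35  37
  29  35  33  40  35  36  45  59  65  95 183 226 238 240 240 236 142  49
  55  59 100 181 223 237]
230 [ 28  39  39  67  85  78  77  83  78  85  83  86  81  82  84  81  82  81
  85  84  81  79  81  80  78  81  75  69  40  34  26  42  40  35  36  34
  35  42  33  37  35  34  50  62  55  61  58 139 232 240 205  61  50  48
  58  60  53  56 149 232]
col [168 196 228 241 241 242 245 239 185  99  69  80  83  82  81  84  85  87
  83  79  85  79  85  87  80  80  83  83  84  87  87  81  83  82  79  80
  82  82  80  83  81  76  87  83  80  84  86  83  84  79  82  81  82  86
  85  75  83  85  81  77  81  80  86  79  80  82  83  82  80  80  81  79
  85  84  80  83  82  79  83  75  81  82  80  82  81  78  78  69  56  49
  55  57  59 108 193 237 243 240 217 167 149 171 226 243 239 233 229 228
 228 229]
```

Emit:
apply_moves(dp=[[-0.005,-0.04,0],[-0.005,-0.045,0],[-0.005,-0.045,0],[-0.005,-0.045,0],[-0.005,-0.035,0],[0,0,0],[0,0,0]], twist=[[0,0,0],[0,0,0],[0,0,0],[0,0,0],[0,0,0],[0,0,0],[0,0,0]], fingers=[0,0,0,0,0,0,0])

```text
time: 2.4
position: [0.4925, -0.0495, 0.2225]
tool_rot: [-0.005, -3.142, -0.001]
ft_force: [0.0, 1.0, -1.3]
grip_width: 1.003
grip_force: 0.0
```

```bash
python3 - <<'E'
from h import *
s=ctrl.get_state();im=get_image("wrist");cv2.imwrite("pics/blocks.png",im[...,::-1])
np.save("s_blocks.npy",np.r_[s["position"],s["tool_rot"]]);to([.47,-.30,.22],np.pi/2,s)
E
```

```text
t 2.4 pos [ 0.4925 -0.0495  0.2225] x [-1.      0.0032  0.0001] y [0.0032 1.     0.0007] z [-0.0001  0.0007 -1.    ]
dp [ 0.0217 -0.2506  0.0023]
twist [ 0.0007 -0.0001 -0.0032] q7 1.6030664529774614
```

View pics/blocks.png

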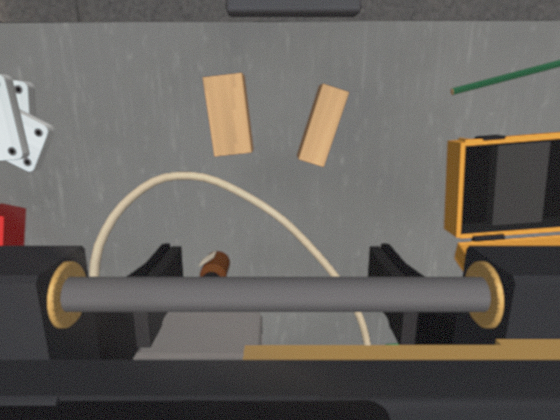

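The blocks view shows the wide block at (228,115), the narrow block at (324,125), the bottle at (213,265) and the pile at the left edge. Next I'll compute the bed and block poses and move over the pile.

```bash
python3 - <<'E'
from h import *
a=np.load("s_case.npy");C=cam("wrist",dict(position=a[:3],tool_rot=a[3:]))
p=ray(C,[(310,169.5),(310,247.5),(283.2,190),(286,230),(332.8,190),(336,230)],.020)
cs,sn=np.cos(np.radians(4)),np.sin(np.radians(4));W=np.array([[cs,sn],[-sn,cs]])
print("bed x'y'",p[:,:2]@W.T, "rim back",ray(C,[(310,253.3)],.032)[:,:2]@W.T)
a=np.load("s_blocks.npy");B=cam("wrist",dict(position=a[:3],tool_rot=a[3:]))
im=cv2.imread("pics/blocks.png");hsv=cv2.cvtColor(im,cv2.COLOR_BGR2HSV)
m=((hsv[...,0]>8)&(hsv[...,0]<25)&(hsv[...,1]>70)&(hsv[...,2]>120)).astype(np.uint8);m[:,:190]=0;m[:,370:]=0;m[:60]=0;m[172:]=0
for c in cv2.findContours(m,0,cv2.CHAIN_APPROX_NONE)[0]:
    if cv2.contourArea(c)<300: continue
    P=ray(B,c.reshape(-1,2),.040)[:,:2];r=cv2.minAreaRect((P*1000).astype(np.float32));b=cv2.boxPoints(r)/1000
    e=[b[1]-b[0],b[2]-b[1]];e.sort(key=np.linalg.norm)
    print("block",np.array(r[0]),"size+1px",r[1],"long axis deg",np.degrees(np.arctan2(e[1][1],e[1][0])),"M",cv2.moments(c)["m10"]/cv2.contourArea(c))
E
```

```text
bed x'y' [[0.4661 0.1627]
 [0.5479 0.1589]
 [0.4848 0.135 ]
 [0.527  0.1351]
 [0.4883 0.1845]
 [0.5306 0.1865]] rim back [[0.5495 0.1577]]
block [436.0754  -6.1245] size+1px (25.759838104248047, 69.88162994384766) long axis deg -17.226225 M 322.8167094915518
block [426.3503 -91.2206] size+1px (69.9379653930664, 36.60850143432617) long axis deg 5.9834175 M 227.80570238667306
```

Emit:
apply_moves(dp=[[0,-0.04,0.01],[0,-0.045,0.01],[0,-0.045,0.01],[0,-0.045,0.01],[0,-0.045,0.01],[0.007,-0.04,0.01],[0,0,0],[0,0,0]], twist=[[0,0,0],[0,0,0],[0,0,0],[0,0,0],[0,0,0],[0,0,0],[0,0,0],[0,0,0]], fingers=[0,0,0,0,0,0,0,0])

```text
time: 3.25
position: [0.4859, -0.3083, 0.1617]
tool_rot: [-0.001, -3.14, -0.002]
ft_force: [-0.5, 0.5, -0.2]
grip_width: 0.999
grip_force: 0.0
```

```bash
python3 - <<'E'
from h import *
s=ctrl.get_state();im=get_image("wrist");cv2.imwrite("pics/pile.png",im[...,::-1])
np.save("s_pile.npy",np.r_[s["position"],s["tool_rot"]]);to([.47,-.30,.22],np.pi/2,s)
C=cam("wrist",s);p=proj(C,[[.434,-.31,.036]])[0].astype(int);print(p)
x,y=max(p[0]-100,0),max(p[1]-75,0)
cv2.imwrite("pics/pilecrop.png",cv2.resize(im[y:y+150,x:x+200,::-1],None,fx=4,fy=4,interpolation=cv2.INTER_CUBIC));print(x,y)
E
```

```text
t 3.25 pos [ 0.4859 -0.3083  0.1617] x [-1.      0.0003  0.0014] y [0.0003 1.     0.001 ] z [-0.0014  0.001  -1.    ]
dp [ 0.0159  0.0084 -0.0582]
twist [ 0.001  -0.0014 -0.0003] q7 2.266473714873446
[272 135]
172 60
```

View pics/pilecrop.png

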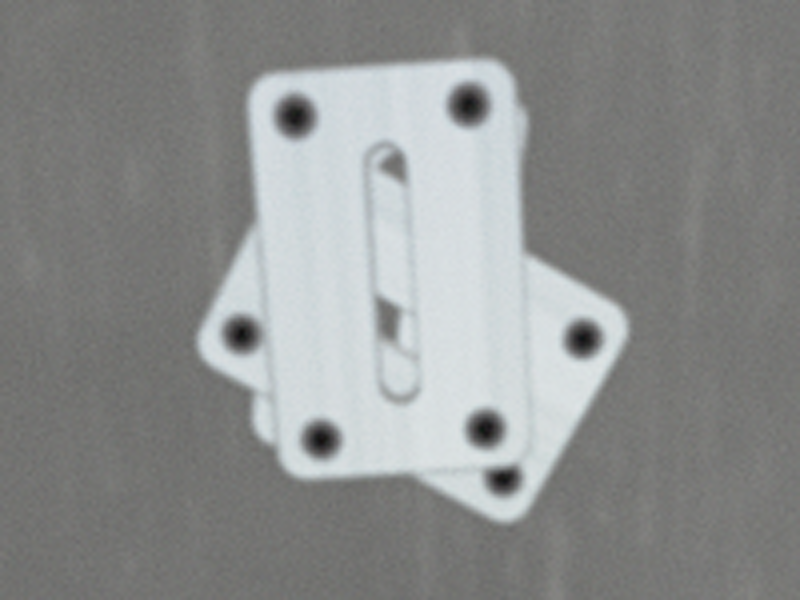

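The crop shows one complete slotted base outline: that is plate_c, with holes at (295,115), (468,104), (320,440) and (485,430). The other candidates are the two partly covered bases sticking out at (220,330) and (600,320), and the red block at (375,195) in the top view. I choose the complete one.

```bash
python3 - <<'E'
from h import *
a=np.load("s_pile.npy");s=dict(position=a[:3],tool_rot=a[3:]);C=cam("wrist",s)
f=lambda p:ray(C,np.array(p,float)/4+[172-.375,60-.375],.036)[:,:2]
h=f([(295,115),(468,104),(485,430),(320,440)]);print("holes",h.mean(0),np.linalg.norm(h-np.roll(h,1,0),axis=1))
L=f([(249,110),(279,450)]);Rr=f([(517,100),(529,440)]);T=f([(280,72),(485,58)]);B=f([(310,478),(500,467)])
for n,e in zip("LRTB",(L,Rr,T,B)): d=e[1]-e[0];print(n,e.mean(0),np.degrees(np.arctan2(d[1],d[0])))
d=h[3]-h[0]+h[2]-h[1];print("slot axis deg",np.degrees(np.arctan2(d[1],d[0])))
im=cv2.imread("pics/pile.png").max(2)
for v in (100,110,125): print(v, im[v,225:245],im[v,295:312])
E
```

```text
holes [ 0.429  -0.3121] [0.0604 0.032  0.0604 0.0322]
L [ 0.4305 -0.3364] 3.609361156815895
R [ 0.4287 -0.2873] 3.0762038699354735
T [ 0.3911 -0.3137] 93.62454657801807
B [ 0.4666 -0.3098] 93.27029523604847
slot axis deg 3.492234695789246
100 [132 126 120 126 117 114 117 121 118 143 186 219 222 222 222 219 220 217
 220 219] [217 222 218 216 219 215 188 151 127 114 118 119 118 120 117 118 119]
110 [123 120 121 121 115 117 115 112 115 120 147 188 218 224 225 218 223 220
 218 220] [216 221 220 219 220 218 199 156 122 119 120 122 120 118 117 117 121]
125 [128 129 128 125 135 167 200 219 218 219 217 202 203 212 219 221 220 220
 221 221] [219 220 218 219 221 221 215 209 210 212 211 188 168 142 131 122 120]
```

Emit:
apply_moves(dp=[[0.028,-0.002,0.02],[0.029,-0.002,0.03],[0,0,0.03],[0,0,0.02],[0,0,0]], twist=[[0,0,0],[0,0,0],[0,0,-0.06],[0,0,0],[0,0,0]], fingers=[0,0,0,0,0], newtons=25)

```text
time: 3.8
position: [0.4283, -0.3094, 0.0603]
tool_rot: [0.1, -3.136, -0.006]
ft_force: [-0.7, -0.2, 0.2]
grip_width: 1.002
grip_force: 0.0
```

```bash
python3 - <<'E'
from h import *
to([.429,-.312,.0275],np.radians(93.4))
E
```

```text
t 3.8 pos [ 0.4283 -0.3094  0.0603] x [-0.9979 -0.064   0.0034] y [-0.064   0.9979  0.0039] z [-0.0036  0.0036 -1.    ]
dp [-0.0006 -0.0028  0.0328]
twist [ 0.0038 -0.0034  0.0047] q7 2.4202294137352642
```

Emit:
apply_moves(dp=[[0,-0.003,0.013],[0,0,0.013],[0,0,0.007],[0,0,0],[0,0,0]], twist=[[0,0,0],[0,0,0],[0,0,0],[0,0,0],[0,0,0]], fingers=[0,0,0,0,0])

```text
time: 4.3
position: [0.4289, -0.3166, 0.0296]
tool_rot: [0.094, -3.14, 0.0]
ft_force: [0.7, -0.3, -0.5]
grip_width: 0.999
grip_force: 0.0
```

```bash
python3 - <<'E'
from h import *
to([.429,-.312,.0275],np.radians(93.4));print(ctrl.get_state()["ft_force"])
E
```

```text
t 4.3 pos [ 0.4289 -0.3166  0.0296] x [-0.9982 -0.06    0.    ] y [-0.06    0.9982 -0.0001] z [-0.     -0.0001 -1.    ]
dp [-0.0004  0.0046  0.0021]
twist [-0.0001 -0.      0.0006] q7 2.468037643031579
[ 0.667  -0.2814 -0.5268]
```

Emit:
apply_moves(dp=[[0,0.0045,0.002],[0,0,0],[0,0,0],[0,0,0]], twist=[[0,0,0],[0,0,0],[0,0,0],[0,0,0]], fingers=[0,0,0,0])

```text
time: 4.7
position: [0.4288, -0.312, 0.0278]
tool_rot: [-0.095, 3.14, -0.0]
ft_force: [-0.0, -0.1, -0.5]
grip_width: 0.996
grip_force: 0.0
```

Emit:
apply_moves(dp=[[0,0,0],[0,0,0],[0,0,0],[0,0,0],[0,0,0],[0,0,0],[0,0,0]], twist=[[0,0,0],[0,0,0],[0,0,0],[0,0,0],[0,0,0],[0,0,0],[0,0,0]], fingers=[0.3,0.36,0.38,0.4,0.45,0.6,0.6])

```text
time: 5.4
position: [0.4286, -0.312, 0.0275]
tool_rot: [-0.095, 3.14, -0.0]
ft_force: [-0.3, -0.7, 0.4]
grip_width: 0.57
grip_force: 25.0
```

Emit:
apply_moves(dp=[[0,0,-0.005],[0,0,-0.01],[0,0,-0.02],[0,0,-0.03],[0,0,-0.03],[0,0,-0.03],[0,0,0],[0,0,0]], twist=[[0,0,0],[0,0,0],[0,0,0],[0,0,0],[0,0,0],[0,0,0],[0,0,0],[0,0,0]], fingers=[0.6,0.6,0.6,0.6,0.6,0.6,0.6,0.6])

```text
time: 6.2
position: [0.4289, -0.312, 0.1533]
tool_rot: [-0.095, 3.138, 0.0]
ft_force: [0.4, 0.3, -1.9]
grip_width: 0.567
grip_force: 25.0
```

```bash
python3 - <<'E'
from h import *
s=ctrl.get_state();print(s["grip_width"],s["grip_force"]);to([.4946,.195,.155],np.radians(94),s)
im=get_image("wrist");cv2.imwrite("pics/held.png",im[...,::-1])
E
```

```text
0.5669127198947095 24.999615848064423
t 6.2 pos [ 0.4289 -0.312   0.1533] x [-0.9982 -0.0603 -0.002 ] y [-0.0603  0.9982  0.0001] z [ 0.002   0.0002 -1.    ]
dp [-0.0961  0.5021 -0.0014]
twist [ 0.0001  0.002  -0.0095] q7 2.3225564137897035
```

View pics/held.png

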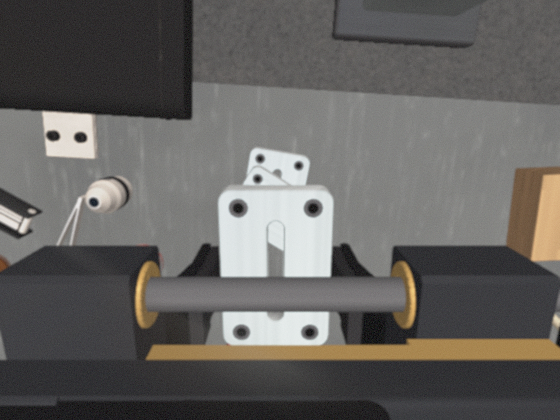

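The view shows the base held square in the fingers and the lower two bases still lying behind it at (278,170).

Emit:
apply_moves(dp=[[-0.005,0.025,0],[-0.009,0.046,0],[-0.009,0.046,0],[-0.009,0.046,0],[-0.009,0.046,0],[-0.009,0.046,0],[-0.009,0.046,0],[-0.009,0.046,0],[-0.009,0.046,0],[-0.009,0.046,0]], twist=[[0,0,0],[0,0,0],[0,0,0],[0,0,0],[0,0,0],[0,0,0],[0,0,0],[0,0,0],[0,0,0],[0,0,0]], fingers=[0.6,0.6,0.6,0.6,0.6,0.6,0.6,0.6,0.6,0.6])

```text
time: 7.25
position: [0.4868, 0.1329, 0.151]
tool_rot: [0.094, -3.138, 0.001]
ft_force: [1.0, -0.2, -1.4]
grip_width: 0.571
grip_force: 25.0
```

Emit:
apply_moves(dp=[[-0.009,0.04,0],[-0.002,0.02,0],[0,0,0],[0,0,0],[0,0,0]], twist=[[0,0,0],[0,0,0],[0,0,-0.01],[0,0,0],[0,0,0]], fingers=[0.6,0.6,0.6,0.6,0.6])

```text
time: 7.75
position: [0.4951, 0.19, 0.1517]
tool_rot: [0.106, -3.138, 0.002]
ft_force: [0.9, -0.7, -0.6]
grip_width: 0.57
grip_force: 25.0
```

```bash
python3 - <<'E'
from h import *
s=ctrl.get_state();print(s["grip_width"],s["grip_force"]);to([.4946,.195,.155],np.radians(94),s)
C=cam("wrist",s);M=R.from_rotvec(s["tool_rot"]).as_matrix()
P=ray(C,[(238,208),(313,208),(310,332),(240,332)],s["position"][2]+.0085);print("held plate in tool",(P-s["position"])@M,((P-s["position"])@M).mean(0))
E
```

```text
0.57044749913277 24.99951034784317
t 7.75 pos [0.4951 0.19   0.1517] x [-0.9977 -0.0678  0.0015] y [-0.0678  0.9977 -0.0014] z [-0.0015 -0.0015 -1.    ]
dp [ 0.0001  0.005  -0.0033]
twist [-0.0014 -0.0016 -0.002 ] q7 1.2649602250891359
held plate in tool [[ 0.0297 -0.0157 -0.0084]
 [ 0.0297  0.0164 -0.0085]
 [-0.0305  0.0165 -0.0086]
 [-0.0305 -0.0164 -0.0085]] [-0.0004  0.0002 -0.0085]
```

Emit:
apply_moves(dp=[[0,0.005,0.02],[0,0,0.03],[0,0,0.03],[0,0,0.02],[0,0,0],[0,0,0],[0,0,0]], twist=[[0,0,0],[0,0,0],[0,0,0],[0,0,0],[0,0,0],[0,0,0],[0,0,0]], fingers=[0.6,0.6,0.6,0.6,0.6,0.6,0.6])

```text
time: 8.45
position: [0.4963, 0.1969, 0.0542]
tool_rot: [-0.108, 3.137, 0.002]
ft_force: [0.5, 0.6, -1.3]
grip_width: 0.57
grip_force: 25.0
```

```bash
python3 - <<'E'
from h import *
s=ctrl.get_state();to([.4946,.195,.0235],np.radians(94),s)
im=get_image("wrist");cv2.imwrite("pics/over.png",im[...,::-1])
E
```

```text
t 8.45 pos [0.4963 0.1969 0.0542] x [-0.9976 -0.069  -0.0025] y [-0.069   0.9976  0.0012] z [ 0.0024  0.0014 -1.    ]
dp [ 0.0019 -0.0018  0.0307]
twist [ 0.0012  0.0025 -0.0007] q7 1.3008219386522901
```

View pics/over.png

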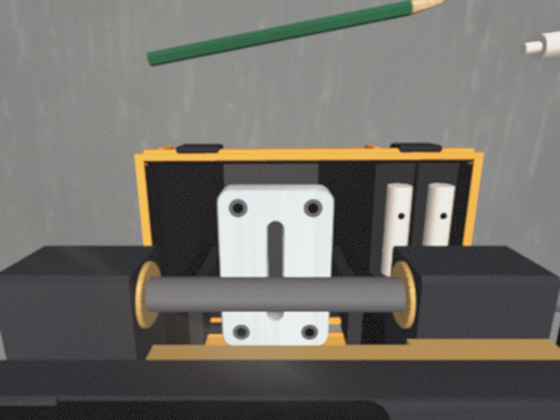

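The plate hovers over the bed, whose edges show at columns 223 and 318 on row 170. I'll check its alignment numerically.

```bash
python3 - <<'E'
from h import *
s=ctrl.get_state();C=cam("wrist",s);M=R.from_rotvec(s["tool_rot"]).as_matrix()
g=cv2.imread("pics/over.png");print(g[172].max(1)[214:232],g[172].max(1)[310:326]);
h=g.astype(int);o=(h[...,2]-h[...,0]);print(o[148:166,280])
print("bed edges tool",(ray(C,[(223,172),(318.5,172)],.020)-s["position"])@M)
print("front in",(ray(C,[(275,159.5)],.032)-s["position"])@M)
E
```

```text
[41 33 36 42 39 41 40 31 40 62 72 82 81 81 81 81 83 82] [83 85 85 75 82 81 78 73 54 43 31 30 42 39 39 35]
[ 99 149 157 155 156 156 154 155 159 153 160 140  82  29  -1  -4  -1   2]
bed edges tool [[ 0.0384 -0.0276  0.0341]
 [ 0.0384  0.0233  0.0342]]
front in [[0.0466 0.0001 0.0221]]
```

Emit:
apply_moves(dp=[[0.0025,-0.002,0.005],[0,0,0.01],[0,0,0.008],[0,0,0],[0,0,0],[0,0,0]], twist=[[0,0,0],[0,0,0],[0,0,0],[0,0,0],[0,0,0],[0,0,0]], fingers=[0.6,0.6,0.6,0.6,0.6,0.6])

```text
time: 9.1
position: [0.4929, 0.1949, 0.0297]
tool_rot: [-0.11, 3.139, 0.0]
ft_force: [0.1, 0.0, -1.4]
grip_width: 0.57
grip_force: 25.0
```

```bash
python3 - <<'E'
from h import *
s=ctrl.get_state();to([.494,.195,.0235],np.radians(94),s);print(s["ft_force"])
E
```

```text
t 9.1 pos [0.4929 0.1949 0.0297] x [-0.9975 -0.0702 -0.0003] y [-0.0702  0.9975  0.    ] z [ 0.0003  0.0001 -1.    ]
dp [-0.0011  0.      0.0062]
twist [0.     0.0003 0.0004] q7 1.314490526406228
[ 0.1032  0.0034 -1.3613]
```

Emit:
apply_moves(dp=[[-0.001,0,0.003],[0,0,0.002],[0,0,0.0015],[0,0,0],[0,0,0]], twist=[[0,0,0],[0,0,0],[0,0,0],[0,0,0],[0,0,0]], fingers=[0.6,0.6,0.6,0.6,0.6])

```text
time: 9.6
position: [0.4937, 0.1949, 0.0235]
tool_rot: [-0.11, 3.14, 0.0]
ft_force: [-2.0, -0.2, 4.3]
grip_width: 0.569
grip_force: 25.0
```

Emit:
apply_moves(dp=[[0,0,0],[0,0,0],[0,0,0],[0,0,-0.005],[0,0,-0.02],[0,0,-0.03],[0,0,-0.04],[0,0,-0.04],[0,0,0]], twist=[[0,0,0],[0,0,0],[0,0,0],[0,0,0],[0,0,0],[0,0,0],[0,0,0],[0,0,0],[0,0,0]], fingers=[0.4,0.32,0.3,0.3,0.3,0.2,0,0,0])

```text
time: 10.5
position: [0.4974, 0.1964, 0.1644]
tool_rot: [-0.11, 3.13, 0.009]
ft_force: [0.5, 0.1, -0.3]
grip_width: 0.955
grip_force: 0.0
```

```bash
python3 - <<'E'
from h import *
s=ctrl.get_state();C=cam("wrist",s);im=get_image("wrist")[...,::-1].copy();cv2.imwrite("pics/placed.png",im)
to([.436,-.006,.16],np.radians(72.8),s);to([.4263,-.0912,.16],np.radians(96),s)
g=im.min(2);m=(g>150).astype(np.uint8)
for c in cv2.findContours(m,0,cv2.CHAIN_APPROX_NONE)[0]:
    if cv2.contourArea(c)>800:
        P=ray(C,c.reshape(-1,2),.032)[:,:2];r=cv2.minAreaRect((P*1000).astype(np.float32));print(r,c.reshape(-1,2).min(0),c.reshape(-1,2).max(0))
E
```

```text
t 10.5 pos [0.4974 0.1964 0.1644] x [-0.9975 -0.0699 -0.0102] y [-0.0699  0.9975  0.0052] z [ 0.0098  0.0059 -0.9999]
dp [ 0.0755 -0.1976  0.0026]
twist [0.007  0.0091 0.3701] q7 1.2558996802266522
t 10.5 pos [0.4974 0.1964 0.1644] x [-0.9975 -0.0699 -0.0102] y [-0.0699  0.9975  0.0052] z [ 0.0098  0.0059 -0.9999]
dp [ 0.0911 -0.2819  0.002 ]
twist [ 0.005   0.0103 -0.0348] q7 1.2558996802266522
((485.3147277832031, 282.1182556152344), (57.20637512207031, 11.982019424438477), 4.137866973876953) [372 155] [390 224]
((486.77294921875, 260.6968078613281), (57.186832427978516, 11.899885177612305), 4.230467319488525) [346 155] [363 224]
((493.0814208984375, 194.89535522460938), (76.36487579345703, 50.156219482421875), 3.9295265674591064) [241 145] [304 237]
((375.36053466796875, 348.6343688964844), (22.183185577392578, 83.370361328125), 11.232337951660156) [435  28] [550  72]
```

Base placed at (0.4931, 0.1949), 3.9°: good. Next is the narrow block.

Emit:
apply_moves(dp=[[0.015,-0.04,0],[0.015,-0.04,0],[0.015,-0.04,0],[0.015,-0.04,0],[0.015,-0.038,0.02],[0,0,0.03],[0,0,0.02],[0,0,0],[0,0,0]], twist=[[0,0,0],[0,0,0],[0,0,0],[0,0,0],[0.007,0.009,0],[0,0,0.13],[0,0,0.12],[0,0,0.12],[0,0,0]], fingers=[0.3,0.48,0.48,0.48,0.48,0.48,0.48,0.48,0.48])

```text
time: 11.45
position: [0.4308, -0.0086, 0.0865]
tool_rot: [-0.469, -3.096, 0.016]
ft_force: [0.6, -0.4, 0.8]
grip_width: 0.519
grip_force: 0.0
```

```bash
python3 - <<'E'
from h import *
s=ctrl.get_state();to([.436,-.006,.027],np.radians(72.8),s)
im=get_image("wrist");cv2.imwrite("pics/nb.png",im[...,::-1])
C=cam("wrist",s);hsv=cv2.cvtColor(im,cv2.COLOR_RGB2HSV)
m=((hsv[...,0]>8)&(hsv[...,0]<25)&(hsv[...,1]>70)&(hsv[...,2]>130)).astype(np.uint8)
for c in cv2.findContours(m,0,cv2.CHAIN_APPROX_NONE)[0]:
    if cv2.contourArea(c)>500:
        P=ray(C,c.reshape(-1,2),.040)[:,:2];print(cv2.minAreaRect((P*1000).astype(np.float32)),c.reshape(-1,2).min(0),c.reshape(-1,2).max(0))
E
```

```text
t 11.45 pos [ 0.4308 -0.0086  0.0865] x [-0.9552  0.296   0.0085] y [ 0.2959  0.9552 -0.0115] z [-0.0115 -0.0084 -0.9999]
dp [-0.0047  0.0047  0.0595]
twist [-0.0115 -0.0085 -0.0002] q7 1.2007471383272903
((516.17138671875, 12.596817016601562), (273.3288269042969, 19.600637435913086), 73.20167541503906) [136 332] [559 359]
((415.6302490234375, -87.99871826171875), (51.40531921386719, 44.67362976074219), 8.868202209472656) [ 89 197] [191 276]
((430.392578125, -4.2394866943359375), (24.819805145263672, 58.78144836425781), 72.87950134277344) [261 182] [304 277]
((462.8671875, 133.27268981933594), (51.87456130981445, 47.2581787109375), 3.1759963035583496) [476 160] [559 259]
```

Emit:
apply_moves(dp=[[-0.0045,0.0045,0.01],[0,0,0.02],[0,0,0.015],[0,0,0],[0,0,0],[0,0,0]], twist=[[-0.011,-0.008,0],[0,0,0],[0,0,0],[0,0,0],[0,0,0],[0,0,0]], fingers=[0.48,0.48,0.48,0.48,0.48,0.48])

```text
time: 12.1
position: [0.4388, -0.0052, 0.0439]
tool_rot: [0.467, 3.103, 0.002]
ft_force: [0.6, -0.0, -0.2]
grip_width: 0.519
grip_force: 0.0
```

```bash
python3 - <<'E'
from h import *
s=ctrl.get_state();to([.436,-.006,.027],np.radians(72.8),s)
E
```

```text
t 12.1 pos [ 0.4388 -0.0052  0.0439] x [-0.9557  0.2943 -0.0036] y [0.2943 0.9557 0.0021] z [ 0.0041  0.0009 -1.    ]
dp [ 0.0025 -0.0016  0.0169]
twist [0.0021 0.0036 0.0015] q7 1.2540482839482652
```

Emit:
apply_moves(dp=[[0.0025,-0.0015,0.007],[0,0,0.01],[0,0,0],[0,0,0],[0,0,0],[0,0,0],[0,0,0],[0,0,0],[0,0,0]], twist=[[0,0.003,0],[0,0,0],[0,0,0],[0,0,0],[0,0,0],[0,0,0],[0,0,0],[0,0,0],[0,0,0]], fingers=[0.48,0.48,0.48,0.48,0.6,0.65,0.7,0.8,0.8], newtons=15)

```text
time: 13.0
position: [0.4353, -0.006, 0.0261]
tool_rot: [-0.469, -3.106, -0.002]
ft_force: [-0.9, -0.1, 0.4]
grip_width: 0.287
grip_force: 15.0
```

Emit:
apply_moves(dp=[[0,0,-0.005],[0,0,-0.015],[0,0,-0.03],[0,0,-0.03],[0,0,-0.03],[0,0,0],[0,0,0],[0,0,0],[0,0,0]], twist=[[0,0,0],[0,0,0],[0,0,0],[0,0,0],[0,0,0],[0,0,-0.13],[0,0,-0.12],[0,0,-0.12],[0,0,0]], fingers=[0.8,0.8,0.8,0.8,0.8,0.8,0.8,0.8,0.8])

```text
time: 13.9
position: [0.4351, -0.0062, 0.1363]
tool_rot: [0.111, -3.14, -0.003]
ft_force: [0.5, -0.6, -0.2]
grip_width: 0.288
grip_force: 15.0
```

```bash
python3 - <<'E'
from h import *
s=ctrl.get_state()
c4,s4=np.cos(np.radians(4)),np.sin(np.radians(4));A=np.array([[c4,-s4],[s4,c4]])
n=A@[.5065,.179+.020];w=A@[.5065,.179-.063];print("narrow",n,"wide",w)
to([n[0],n[1],.1],np.radians(94),s)
im=get_image("wrist");cv2.imwrite("pics/nheld.png",im[...,::-1])
E
```

```text
narrow [0.4914 0.2338] wide [0.4972 0.151 ]
t 13.9 pos [ 0.4351 -0.0062  0.1363] x [-0.9975 -0.0704 -0.    ] y [-0.0704  0.9975  0.0017] z [-0.0001  0.0017 -1.    ]
dp [-0.073   0.2354  0.0367]
twist [0.0017 0.     0.0006] q7 1.5400503233443548
```

View pics/nheld.png

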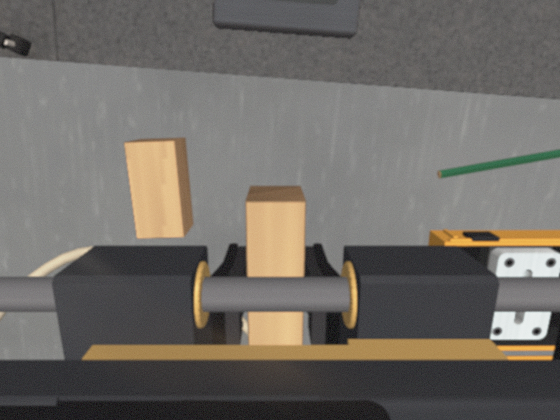

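The narrow block is held square, with its near top edge at row 202, columns 247-304. I'll carry it over the case.

Emit:
apply_moves(dp=[[-0.006,0.02,0],[-0.012,0.04,0],[-0.012,0.04,0],[-0.012,0.04,0],[-0.012,0.04,0],[-0.012,0.036,0],[-0.007,0.019,0],[0,0,0.02],[0,0,0],[0,0,0]], twist=[[0,0,0],[0,0,0],[0,0,0],[0,0,0],[0,0,0],[0,0,0],[0,0,0],[0,0,0],[0,0,0],[0,0,0]], fingers=[0.8,0.8,0.8,0.8,0.8,0.8,0.8,0.8,0.8,0.8])

```text
time: 14.95
position: [0.4911, 0.2326, 0.116]
tool_rot: [0.107, -3.138, -0.0]
ft_force: [-0.9, 0.2, -0.3]
grip_width: 0.284
grip_force: 15.0
```

```bash
python3 - <<'E'
from h import *
s=ctrl.get_state();C=cam("wrist",s);M=R.from_rotvec(s["tool_rot"]).as_matrix();im=get_image("wrist")[...,::-1].copy();cv2.imwrite("pics/nover.png",im)
f=lambda p,z:(ray(C,p,z)-s["position"])@M
print("held near end in tool",f([(247,202),(304,202)],s["position"][2]+.014))
to([.4914,.2338,.067],np.radians(94),s)
cv2.imwrite("pics/novercrop.png",cv2.resize(im[120:260,120:480],None,fx=2.2,fy=2.2))
E
```

```text
held near end in tool [[ 0.0337 -0.0114 -0.0139]
 [ 0.0337  0.0121 -0.0139]]
t 14.95 pos [0.4911 0.2326 0.116 ] x [-0.9977 -0.068   0.0017] y [-0.068   0.9977  0.0004] z [-0.0017  0.0002 -1.    ]
dp [-0.0005  0.0012  0.049 ]
twist [ 0.0004 -0.0017 -0.0017] q7 1.2130029694958215
```

View pics/novercrop.png

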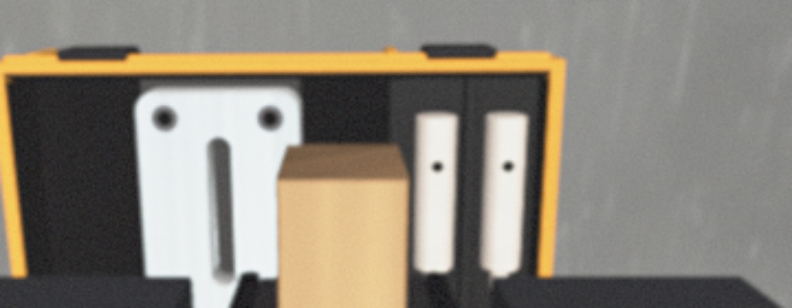

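The crop shows the dark narrow gap between the plate edge (crop column 302) and the divider (390), with the block above it.

```bash
python3 - <<'E'
from h import *
s=ctrl.get_state();C=cam("wrist",s);M=R.from_rotvec(s["tool_rot"]).as_matrix()
g=cv2.imread("pics/nover.png").max(2);print(g[165,250:305])
p=(ray(C,[(257.0,165),(297,165)],.031)-s["position"])@M;print(p,p.mean(0))
print((ray(C,[(275,120+74/2.2)],.032)-s["position"])@M)
E
```

```text
[239 238 235 224 207 172 135  86  38  46  44  36  45  42  43  36  41  40
  41  44  38  39  43  44  50  32  34  36  35  50  45  41  36  43  43  46
  41  44  43  42  38  44  40  42  48  39  47  52  62  62  67  69  60  59
  65]
[[ 0.0348 -0.0119  0.0857]
 [ 0.0348  0.0148  0.0857]] [0.0348 0.0014 0.0857]
[[0.0425 0.0001 0.0847]]
```

Emit:
apply_moves(dp=[[-0.0005,0.0013,0.02],[0,0,0.02],[0,0,0.01],[0,0,0],[0,0,0],[0,0,0]], twist=[[0,-0.0015,-0.0015],[0,0,0],[0,0,0],[0,0,0],[0,0,0],[0,0,0]], fingers=[0.8,0.8,0.8,0.8,0.8,0.8])

```text
time: 15.6
position: [0.4928, 0.2351, 0.0676]
tool_rot: [-0.112, 3.137, 0.004]
ft_force: [-0.4, 0.9, 0.2]
grip_width: 0.286
grip_force: 15.0
```

```bash
python3 - <<'E'
from h import *
s=ctrl.get_state();to([.4914,.2338,.034],np.radians(94),s);print(s["ft_force"])
E
```

```text
t 15.6 pos [0.4928 0.2351 0.0676] x [-0.9975 -0.0712 -0.003 ] y [-0.0712  0.9975  0.0026] z [ 0.0028  0.0028 -1.    ]
dp [ 0.0016 -0.0013  0.0336]
twist [0.0026 0.003  0.0014] q7 1.235572850958786
[-0.3501  0.8627  0.1517]
```

Emit:
apply_moves(dp=[[0.001,-0.0012,0.005],[0,0,0.005],[0,0,0.005],[0,0,0.003],[0,0,0],[0,0,0]], twist=[[0.002,0.003,0.001],[0,0,0],[0,0,0],[0,0,0],[0,0,0],[0,0,0]], fingers=[0.8,0.8,0.8,0.8,0.8,0.8])

```text
time: 16.2
position: [0.491, 0.2335, 0.0482]
tool_rot: [0.111, -3.138, 0.001]
ft_force: [0.5, -0.1, -0.3]
grip_width: 0.286
grip_force: 15.0
```

```bash
python3 - <<'E'
from h import *
s=ctrl.get_state();to([.4914,.2338,.034],np.radians(94),s);print(s["ft_force"])
E
```

```text
t 16.2 pos [0.491  0.2335 0.0482] x [-0.9975 -0.0707  0.0019] y [-0.0707  0.9975 -0.0007] z [-0.0019 -0.0008 -1.    ]
dp [-0.0005  0.0003  0.0142]
twist [-0.0007 -0.0019  0.0009] q7 1.244282926916917
[ 0.4735 -0.1148 -0.3417]
```

Emit:
apply_moves(dp=[[0,0,0.005],[0,0,0.004],[0,0,0.003],[0,0,0.002],[0,0,0.001],[0,0,0],[0,0,0]], twist=[[0,0,0],[0,0,0],[0,0,0],[0,0,0],[0,0,0],[0,0,0],[0,0,0]], fingers=[0.8,0.8,0.8,0.8,0.8,0.8,0.8])

```text
time: 16.9
position: [0.4907, 0.2334, 0.0341]
tool_rot: [0.111, -3.137, 0.001]
ft_force: [-3.6, -2.1, 7.9]
grip_width: 0.29
grip_force: 15.0
```

Emit:
apply_moves(dp=[[0,0,0],[0,0,0],[0,0,0],[0,0,-0.005],[0,0,-0.02],[0,0,-0.03],[0,0,-0.03],[0,0,-0.02],[0,0,0],[0,0,0]], twist=[[0,0,0],[0,0,0],[0,0,0],[0,0,0],[0,0,0],[0,0,0],[0,0,0],[0,0,0],[0,0,0],[0,0,0]], fingers=[0.6,0.55,0.55,0.55,0.55,0.5,0.3,0.3,0.3,0.3])

```text
time: 17.9
position: [0.4911, 0.2336, 0.1383]
tool_rot: [0.111, -3.138, 0.0]
ft_force: [0.6, 0.6, 0.7]
grip_width: 0.684
grip_force: 0.0
```

```bash
python3 - <<'E'
from h import *
s=ctrl.get_state();C=cam("wrist",s);im=get_image("wrist")[...,::-1].copy();cv2.imwrite("pics/nplaced.png",im)
to([.4263,-.0912,.09],np.radians(96),s)
hsv=cv2.cvtColor(im,cv2.COLOR_BGR2HSV);m=((hsv[...,0]>8)&(hsv[...,0]<25)&(hsv[...,1]>70)&(hsv[...,1]<165)&(hsv[...,2]>130)).astype(np.uint8)
for c in cv2.findContours(m,0,cv2.CHAIN_APPROX_NONE)[0]:
    if cv2.contourArea(c)>500:
        P=ray(C,c.reshape(-1,2),.048)[:,:2];print(cv2.minAreaRect((P*1000).astype(np.float32)),c.reshape(-1,2).min(0),c.reshape(-1,2).max(0))
E
```

```text
t 17.9 pos [0.4911 0.2336 0.1383] x [-0.9975 -0.0707  0.0014] y [-0.0707  0.9975 -0.0001] z [-0.0014 -0.0002 -1.    ]
dp [ 0.0876 -0.3194  0.0485]
twist [-0.0001 -0.0014 -0.0339] q7 1.2056291014118765
((595.8399047851562, 312.5166015625), (17.95655632019043, 304.7691955566406), 4.007353782653809) [172 339] [559 359]
((562.3681640625, 125.27891540527344), (18.34407615661621, 55.18905258178711), 84.60765838623047) [112 262] [138 327]
((491.06536865234375, 233.3312225341797), (73.82371520996094, 25.4401912689209), 4.05783224105835) [257 161] [293 262]
((458.0591735839844, 176.46267700195312), (67.61700439453125, 146.4474334716797), 36.11940002441406) [126 138] [312 254]
```

Emit:
apply_moves(dp=[[0.006,-0.02,0],[0.012,-0.043,0],[0.012,-0.043,0],[0.012,-0.043,0],[0.012,-0.043,0],[0.012,-0.043,0],[0.011,-0.043,0],[0.011,-0.041,0.02],[0,0,0.03],[0,0,0]], twist=[[0,0,0],[0,0,0],[0,0,0],[0,0,0],[0,0,0],[0,0,0],[0,0,0],[0,0,0],[0,0,-0.034],[0,0,0]], fingers=[0.3,0.3,0.3,0.3,0.3,0.3,0.3,0.3,0.3,0.3])

```text
time: 18.95
position: [0.421, -0.0923, 0.0849]
tool_rot: [0.158, -3.127, 0.0]
ft_force: [-0.7, 0.7, 0.3]
grip_width: 0.7
grip_force: 0.0
```

Emit:
apply_moves(dp=[[0,0,0],[0,0,0]], twist=[[0,0,0],[0,0,0]], fingers=[0.3,0.3])

```text
time: 19.15
position: [0.4264, -0.0902, 0.0894]
tool_rot: [0.166, -3.136, 0.001]
ft_force: [0.1, 0.5, 0.9]
grip_width: 0.701
grip_force: 0.0
```

```bash
python3 - <<'E'
from h import *
s=ctrl.get_state();to([.4263,-.0912,.027],np.radians(96),s)
im=get_image("wrist");cv2.imwrite("pics/wb.png",im[...,::-1])
C=cam("wrist",s);hsv=cv2.cvtColor(im,cv2.COLOR_RGB2HSV)
m=((hsv[...,0]>8)&(hsv[...,0]<25)&(hsv[...,1]>70)&(hsv[...,2]>130)).astype(np.uint8)
for c in cv2.findContours(m,0,cv2.CHAIN_APPROX_NONE)[0]:
    if cv2.contourArea(c)>500:
        P=ray(C,c.reshape(-1,2),.040)[:,:2];print(cv2.minAreaRect((P*1000).astype(np.float32)),c.reshape(-1,2).min(0),c.reshape(-1,2).max(0))
E
```

```text
t 19.15 pos [ 0.4264 -0.0902  0.0894] x [-0.9944 -0.1057  0.0011] y [-0.1057  0.9944 -0.0006] z [-0.001  -0.0007 -1.    ]
dp [ 0.0001 -0.0009  0.0624]
twist [-0.0006 -0.0011  0.0012] q7 1.7965898010435706
((500.3975830078125, -21.435394287109375), (15.049371719360352, 253.23495483398438), 6.045625686645508) [175 339] [559 359]
((422.7619934082031, -92.75399017333984), (65.53711700439453, 34.92242431640625), 5.864888668060303) [242 171] [301 276]
```

Emit:
apply_moves(dp=[[0.001,-0.0017,0.015],[0,0,0.02],[0,0,0.015],[0,0,0.008],[0,0,0],[0,0,0],[0,0,0]], twist=[[0,0,0],[0,0,0],[0,0,0],[0,0,0],[0,0,0],[0,0,0],[0,0,0]], fingers=[0.3,0.3,0.3,0.3,0.3,0.3,0.3])

```text
time: 19.9
position: [0.4258, -0.0926, 0.0315]
tool_rot: [0.165, -3.137, 0.001]
ft_force: [-0.1, -1.0, -0.7]
grip_width: 0.7
grip_force: 0.0
```

```bash
python3 - <<'E'
from h import *
s=ctrl.get_state();to([.4255,-.092,.027],np.radians(96),s)
E
```

```text
t 19.9 pos [ 0.4258 -0.0926  0.0315] x [-0.9945 -0.1049  0.0001] y [-0.1049  0.9945 -0.0004] z [-0.0001 -0.0004 -1.    ]
dp [0.0002 0.0006 0.0045]
twist [-0.0004 -0.0001  0.0004] q7 1.8834833854186332
```

Emit:
apply_moves(dp=[[0,0.0005,0.005],[0,0,0],[0,0,0],[0,0,0],[0,0,0],[0,0,0],[0,0,0],[0,0,0]], twist=[[0,0,0],[0,0,0],[0,0,0],[0,0,0],[0,0,0],[0,0,0],[0,0,0],[0,0,0]], fingers=[0.3,0.3,0.45,0.55,0.58,0.65,0.7,0.7])

```text
time: 20.7
position: [0.4249, -0.0922, 0.0257]
tool_rot: [0.164, -3.136, 0.001]
ft_force: [0.4, -0.3, 0.7]
grip_width: 0.402
grip_force: 15.0
```

Emit:
apply_moves(dp=[[0,0,-0.005],[0,0,-0.015],[0,0,-0.03],[0,0,-0.03],[0,0,-0.03],[0,0,0],[0,0,0]], twist=[[0,0,0],[0,0,0],[0,0,0],[0,0,0],[0,0,0.035],[0,0,0],[0,0,0]], fingers=[0.7,0.7,0.7,0.7,0.7,0.7,0.7])

```text
time: 21.4
position: [0.4253, -0.092, 0.136]
tool_rot: [0.11, -3.139, -0.0]
ft_force: [-0.4, 0.9, -1.6]
grip_width: 0.399
grip_force: 15.0
```

```bash
python3 - <<'E'
from h import *
s=ctrl.get_state();to([.4967,.151,.1],np.radians(94),s)
E
```

```text
t 21.4 pos [ 0.4253 -0.092   0.136 ] x [-0.9975 -0.0701  0.0004] y [-0.0701  0.9975  0.0001] z [-0.0004  0.0001 -1.    ]
dp [-0.0883  0.2374  0.036 ]
twist [ 0.0001 -0.0004  0.0003] q7 1.718340478129802
```

Emit:
apply_moves(dp=[[-0.007,0.02,0],[-0.015,0.04,0],[-0.015,0.04,0],[-0.015,0.04,0],[-0.015,0.04,0],[-0.014,0.038,0],[-0.007,0.019,0],[0,0,0.02],[0,0,0],[0,0,0]], twist=[[0,0,0],[0,0,0],[0,0,0],[0,0,0],[0,0,0],[0,0,0],[0,0,0],[0,0,0],[0,0,0],[0,0,0]], fingers=[0.7,0.7,0.7,0.7,0.7,0.7,0.7,0.7,0.7,0.7])

```text
time: 22.4
position: [0.4954, 0.1487, 0.1144]
tool_rot: [0.107, -3.135, 0.004]
ft_force: [0.6, 0.3, 0.5]
grip_width: 0.403
grip_force: 15.0
```

```bash
python3 - <<'E'
from h import *
s=ctrl.get_state();C=cam("wrist",s);M=R.from_rotvec(s["tool_rot"]).as_matrix();im=get_image("wrist")[...,::-1].copy();cv2.imwrite("pics/wover.png",im)
to([.4967,.151,.06],np.radians(94),s)
h=im.astype(int);g=im.max(2)
v=int(proj(C,s["position"]+M@np.array([.038,0,0])+[0,0,.031-s["position"][2]])[0,1]);print("row",v)
print(g[v,200:340]);o=h[v,:,2]-h[v,:,0];print(np.flatnonzero(o[200:340]>80)+200)
E
```

```text
t 22.4 pos [0.4954 0.1487 0.1144] x [-0.9977 -0.0681  0.0045] y [-0.0681  0.9977 -0.0023] z [-0.0043 -0.0026 -1.    ]
dp [-0.0017  0.0023  0.0544]
twist [-0.0023 -0.0045 -0.0017] q7 1.3538741722922634
row 161
[128 129 132 131 132 131 133 125 131 130 134 130 129 131 128 132 128 133
 132 133 130 130 131 129 130 129 133 134 133 133 132 129 135 129 132 132
 134 136 135 138 141 147 171 216 234 238 237 238 228 179 101  47  36  38
  35  33  28  30  45  40  39  34  33  36  34  44  34  36  34  41  40  35
  30  37  38  35  36  38  38  39  42  36  39  40  29  44  34  36  39  38
  28  31  39  33  41  38  36  34  37  40  38  41  33  41  47  56  76  77
  74  73  77  77  82  85  84  95  91  94  93  96  91  91  93  91  90  89
  96  97  91  96  92  93  90  93  92  96  95  93  91  94]
[243 244 245 246 247 248 249]
```

```bash
python3 - <<'E'
from h import *
s=ctrl.get_state();C=cam("wrist",s);M=R.from_rotvec(s["tool_rot"]).as_matrix()
a=(ray(C,[(249.7,161)],.032)-s["position"])@M;b=(ray(C,[(305,161)],.020)-s["position"])@M;print(a,b,(a+b)/2)
E
```

```text
[[ 0.0378 -0.0166  0.0833]] [[0.0362 0.0209 0.0953]] [[0.037  0.0021 0.0893]]
```

Emit:
apply_moves(dp=[[-0.0015,0.0022,0.015],[0,0,0.02],[0,0,0.012],[0,0,0],[0,0,0],[0,0,0]], twist=[[-0.002,-0.004,-0.0015],[0,0,0],[0,0,0],[0,0,0],[0,0,0],[0,0,0]], fingers=[0.7,0.7,0.7,0.7,0.7,0.7])

```text
time: 23.05
position: [0.4985, 0.1528, 0.0694]
tool_rot: [-0.111, 3.136, 0.004]
ft_force: [-0.2, -0.4, -0.8]
grip_width: 0.399
grip_force: 15.0
```

```bash
python3 - <<'E'
from h import *
s=ctrl.get_state();to([.4967,.151,.0337],np.radians(94),s)
E
```

```text
t 23.05 pos [0.4985 0.1528 0.0694] x [-0.9975 -0.0708 -0.0038] y [-0.0708  0.9975  0.0022] z [ 0.0037  0.0025 -1.    ]
dp [ 0.002  -0.0018  0.0357]
twist [0.0022 0.0038 0.0011] q7 1.3809751472345257
```

Emit:
apply_moves(dp=[[0.001,-0.0015,0.007],[0,0,0.007],[0,0,0.005],[0,0,0],[0,0,0],[0,0,0]], twist=[[0.002,0.003,0.001],[0,0,0],[0,0,0],[0,0,0],[0,0,0],[0,0,0]], fingers=[0.7,0.7,0.7,0.7,0.7,0.7])

```text
time: 23.65
position: [0.497, 0.1512, 0.0495]
tool_rot: [0.11, -3.139, 0.001]
ft_force: [-0.4, 0.3, -1.1]
grip_width: 0.397
grip_force: 15.0
```

```bash
python3 - <<'E'
from h import *
s=ctrl.get_state();to([.4967,.151,.0337],np.radians(94),s);print(s["ft_force"])
E
```

```text
t 23.65 pos [0.497  0.1512 0.0495] x [-0.9975 -0.0702  0.0005] y [-0.0702  0.9975 -0.0005] z [-0.0005 -0.0005 -1.    ]
dp [ 0.0003 -0.0002  0.0158]
twist [-0.0005 -0.0005  0.0005] q7 1.3936937747835594
[-0.3532  0.3155 -1.1076]
```

Emit:
apply_moves(dp=[[0,0,0.005],[0,0,0.004],[0,0,0.003],[0,0,0.003],[0,0,0.0015],[0,0,0],[0,0,0]], twist=[[0,0,0],[0,0,0],[0,0,0],[0,0,0],[0,0,0],[0,0,0],[0,0,0]], fingers=[0.7,0.7,0.7,0.7,0.7,0.7,0.7])

```text
time: 24.35
position: [0.4967, 0.1511, 0.0336]
tool_rot: [0.11, -3.138, 0.001]
ft_force: [-2.0, -0.7, 6.0]
grip_width: 0.401
grip_force: 15.0
```

Emit:
apply_moves(dp=[[0,0,0],[0,0,0],[0,0,0],[0,0,-0.005],[0,0,-0.02],[0,0,-0.035],[0,0,-0.035],[0,0,-0.035],[0,0,0],[0,0,0]], twist=[[0,0,0],[0,0,0],[0,0,0],[0,0,0],[0,0,0],[0,0,0],[0,0,0],[0,0,0],[0,0,0],[0,0,0]], fingers=[0.52,0.46,0.46,0.46,0.46,0.7,1,1,1,1])

```text
time: 25.35
position: [0.4973, 0.1515, 0.1638]
tool_rot: [-0.11, 3.139, 0.001]
ft_force: [0.7, -0.3, -1.2]
grip_width: 0.167
grip_force: 0.0
```

```bash
python3 - <<'E'
from h import *
s=ctrl.get_state();print(s["position"],s["grip_width"])
im=get_image("wrist")[...,::-1].copy();cv2.imwrite("pics/packed.png",im)
C=cam("wrist",s);hsv=cv2.cvtColor(im,cv2.COLOR_BGR2HSV);m=((hsv[...,0]>8)&(hsv[...,0]<25)&(hsv[...,1]>70)&(hsv[...,1]<165)&(hsv[...,2]>130)).astype(np.uint8)
m=cv2.morphologyEx(m,cv2.MORPH_OPEN,np.ones((7,7)))
for mm,z in((m,.048),((im.min(2)>150).astype(np.uint8),.032)):
  for c in cv2.findContours(mm,0,cv2.CHAIN_APPROX_NONE)[0]:
    if cv2.contourArea(c)>800:
        P=ray(C,c.reshape(-1,2),z)[:,:2];print(cv2.minAreaRect((P*1000).astype(np.float32)),c.reshape(-1,2).min(0),c.reshape(-1,2).max(0))
sc=get_image("scene")[...,::-1];sc=cv2.resize(sc[100:250,110:310],None,fx=2,fy=2,interpolation=cv2.INTER_CUBIC)
cv2.imwrite("pics/both.png",np.vstack([cv2.resize(im[100:300,60:460],None,fx=1,fy=1),sc]))
E
```

```text
[0.4973 0.1515 0.1638] 0.16729660286003248
((625.7174072265625, 158.02069091796875), (19.82480812072754, 362.77996826171875), 3.948208808898926) [ 63 339] [481 359]
((490.5096130371094, 233.02020263671875), (69.02153015136719, 25.922578811645508), 3.961906671524048) [362 158] [400 245]
((497.0791931152344, 150.63418579101562), (70.70559692382812, 35.56071472167969), 4.011843204498291) [250 158] [297 247]
((525.3074340820312, -31.27050018310547), (98.9254379272461, 11.819873809814453), 50.186737060546875) [  0 176] [ 99 260]
((485.6826171875, 281.36962890625), (57.38893508911133, 11.855545043945312), 4.096336841583252) [426 161] [446 230]
((487.17889404296875, 259.8399353027344), (57.391632080078125, 11.76327133178711), 4.331470012664795) [400 161] [419 230]
((493.0547180175781, 194.72914123535156), (75.80245971679688, 50.40074157714844), 3.9621787071228027) [297 151] [361 242]
```

View pics/both.png

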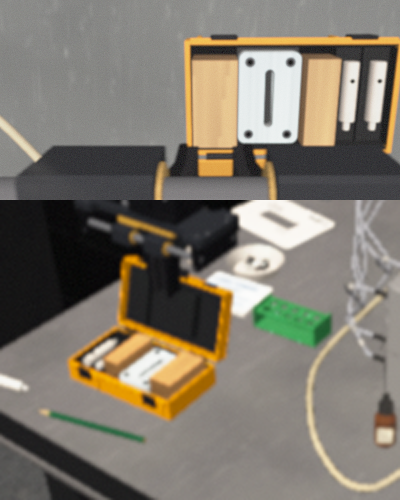

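All three items are seated. The wide block is at (0.497, 0.151), the base at (0.493, 0.195) and the narrow block at (0.4905, 0.233), all square to the case. The picture confirms it, with no tilt visible. Next I'll go behind the lid with the fingers closed.

Emit:
apply_moves(dp=[[0,0,-0.035],[0,0,-0.035],[-0.037,0.015,0],[-0.038,0.016,0],[-0.038,0.016,0],[-0.038,0.016,0],[0,0,0],[0,0,0]], twist=[[0,0,0],[0,0,0],[0,0,0],[0,0,0],[0,0,0],[0,0,0],[0,0,0],[0,0,0]], fingers=[1,1,1,1,1,1,1,1])

```text
time: 26.25
position: [0.6425, 0.2244, 0.2293]
tool_rot: [0.11, -3.134, 0.006]
ft_force: [-0.4, -0.2, 0.6]
grip_width: 0.006
grip_force: 0.0
```

```bash
cat >> h.py <<'E'
def case(s=None):
    s=s or ctrl.get_state();a=np.radians(4);p=s["position"]
    print("t",round(s["time"],2),"case mm",1000*np.array([np.cos(a)*p[0]+np.sin(a)*p[1]-.5065,-np.sin(a)*p[0]+np.cos(a)*p[1]-.179,p[2]]),"F",s["ft_force"],"y-axis",R.from_rotvec(s["tool_rot"]).as_matrix()[:,1:])
E
python3 - <<'E'
from h import *
case()
E
```

```text
t 26.25 case mm [150.0446   0.0134 229.2815] F [-0.4113 -0.2227  0.6021] y-axis [[-0.0702 -0.0054]
 [ 0.9975 -0.0041]
 [-0.0037 -1.    ]]
```

Emit:
apply_moves(dp=[[0,0,0.03],[0,0,0.035],[0,0,0.035],[0,0,0.027],[0,0,0],[0,0,0]], twist=[[0,0,0],[0,0,0],[0,0,0],[0,0,0],[0,0,0],[0,0,0]], fingers=[1,1,1,1,1,1])

```text
time: 26.85
position: [0.6424, 0.2241, 0.1066]
tool_rot: [0.109, -3.139, 0.001]
ft_force: [-0.0, 0.1, -0.1]
grip_width: 0.005
grip_force: 0.0
```

Emit:
apply_moves(dp=[[0.01,0,0],[0.01,0,0],[0.01,0,0],[0.01,0,0],[0.01,0,0],[0.01,0,0]], twist=[[0,0,0],[0,0,0],[0,0,0],[0,0,0],[0,0,0],[0,0,0]], fingers=[1,1,1,1,1,1])

```text
time: 27.45
position: [0.5834, 0.2206, 0.1068]
tool_rot: [-0.11, 3.138, 0.001]
ft_force: [2.8, 0.1, 1.7]
grip_width: 0.007
grip_force: 1.1
```

```bash
python3 - <<'E'
from h import *
case()
E
```

```text
t 27.45 case mm [ 90.8823   0.3499 106.7986] F [2.7806 0.0755 1.7465] y-axis [[-0.0701  0.0019]
 [ 0.9975  0.0004]
 [ 0.0003 -1.    ]]
```

Emit:
apply_moves(dp=[[0.01,0,0.001],[0.01,0,0.001],[0.01,0,0.001],[0.01,0,0.001],[0.01,0,0.001],[0.01,0,0]], twist=[[0,0,0],[0,0,0],[0,0,0],[0,0,0],[0,0,0],[0,0,0]], fingers=[1,1,1,1,1,1])

```text
time: 28.05
position: [0.5218, 0.2159, 0.1001]
tool_rot: [0.11, -3.137, 0.002]
ft_force: [1.7, 0.8, -0.0]
grip_width: 0.002
grip_force: 0.6
```

```bash
python3 - <<'E'
from h import *
case()
E
```

```text
t 28.05 case mm [ 29.0816   0.0178 100.0585] F [ 1.6656  0.8315 -0.0079] y-axis [[-0.0702 -0.0023]
 [ 0.9975 -0.0013]
 [-0.0011 -1.    ]]
```

Emit:
apply_moves(dp=[[0.01,0,0],[0.01,0,0.001],[0.009,0,0.002],[0.005,0,0.007],[0.005,0,0.008],[0.005,0,0.008],[0.005,0,0.007],[0.002,0,0.007]], twist=[[0,0,0],[0,0,0],[0,0,0],[0,0,0],[0,0,0],[0,0,0],[0,0,0],[0,0,0]], fingers=[1,1,1,1,1,1,1,1])

```text
time: 28.85
position: [0.4715, 0.2124, 0.0598]
tool_rot: [0.11, -3.138, 0.002]
ft_force: [-0.9, 0.4, 0.8]
grip_width: 0.008
grip_force: 0.4
```

```bash
python3 - <<'E'
from h import *
case()
E
```

```text
t 28.85 case mm [-21.3241  -0.029   59.8084] F [-0.9237  0.3812  0.8436] y-axis [[-0.0703 -0.002 ]
 [ 0.9975 -0.0012]
 [-0.0011 -1.    ]]
```

Emit:
apply_moves(dp=[[0.005,0,0.003],[0,0,0.002],[0,0,0.002],[0,0,0.001],[0,0,0],[0,0,0]], twist=[[0,0,0],[0,0,0],[0,0,0],[0,0,0],[0,0,0],[0,0,0]], fingers=[1,1,1,1,1,1])

```text
time: 29.45
position: [0.4671, 0.2122, 0.0543]
tool_rot: [0.11, -3.137, 0.0]
ft_force: [-5.3, -2.3, 12.9]
grip_width: -0.001
grip_force: 6.2
```

```bash
python3 - <<'E'
from h import *
case()
E
```

```text
t 29.45 case mm [-25.7316   0.1116  54.2892] F [-5.2916 -2.3368 12.8724] y-axis [[-0.07   -0.0024]
 [ 0.9975 -0.0003]
 [-0.0001 -1.    ]]
```

Emit:
apply_moves(dp=[[0,0,0.001],[0,0,0],[0,0,-0.01],[0,0,-0.03],[0,0,-0.04],[0,0,-0.04],[0,0,-0.03],[0,0,0],[0,0,0]], twist=[[0,0,0],[0,0,0],[0,0,0],[0,0,0],[0,0,0],[0,0,0],[0,0,0],[0,0,0],[0,0,0]], fingers=[1,1,1,1,1,1,1,1,1])

```text
time: 30.35
position: [0.468, 0.2126, 0.2024]
tool_rot: [-0.11, 3.139, 0.001]
ft_force: [0.0, -0.4, -1.1]
grip_width: 0.005
grip_force: 0.0
```

```bash
python3 - <<'E'
from h import *
s=ctrl.get_state();case(s);C=cam("wrist",s);im=get_image("wrist")[...,::-1].copy();cv2.imwrite("pics/shut.png",im)
hsv=cv2.cvtColor(im,cv2.COLOR_BGR2HSV);m=((hsv[...,0]>8)&(hsv[...,0]<30)&(hsv[...,1]>165)&(hsv[...,2]>120)).astype(np.uint8)
m[int(300):]=0
for c in cv2.findContours(m,0,cv2.CHAIN_APPROX_NONE)[0]:
    if cv2.contourArea(c)>500:
        P=ray(C,c.reshape(-1,2),.054)[:,:2];print(cv2.minAreaRect((P*1000).astype(np.float32)),c.reshape(-1,2).min(0),c.reshape(-1,2).max(0))
a=np.radians(4);A=np.array([[np.cos(a),-np.sin(a)],[np.sin(a),np.cos(a)]])
for q in((-47.5,-86),(-47.5,86)): 
    w=A@(np.array(q)/1000+[.5065,.179]);print("expected front top corner px",proj(C,[*w,.054]))
for u in (200,230,260,330,380): print(u,np.flatnonzero(m[:300,u])[:1])
E
```

```text
t 30.35 case mm [-24.7846   0.403  202.4363] F [ 0.0468 -0.3958 -1.1485] y-axis [[-0.0701  0.0007]
 [ 0.9975  0.0006]
 [ 0.0006 -1.    ]]
((476.69354248046875, 212.22821044921875), (75.54686737060547, 169.08619689941406), 3.963934898376465) [174 161] [374 246]
expected front top corner px [[172.0121 168.7215]]
expected front top corner px [[376.6318 168.5909]]
200 [163]
230 [163]
260 [167]
330 [168]
380 []
```

The lid is at its stop: contact came at z = 54 mm and the lid outline matches the shut size and position. The fingers are clear, so I'm handing in.

```bash
python3 -c "
from bench import ctrl
print(ctrl.close_job())"
```

```text
the job is handed in; nothing more can be done
None
```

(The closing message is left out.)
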